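Set up the display rail in the coin cupboard

TASK

Set up the collector's display: first move the black iron weight that stands in the middle of the narrow raised rail to the green dot at the rail's free end, then stand the red money tin upright on the middle of the rail, centred over its width. Finally lay the steel cap flat on top of the tin, rim to rim and with its two brass ears over the tin's two ears. Topple nothing, and leave the other iron weight and everything else on the shelf where it is.

Things in the scene. Friction and masses are not known exactly. Their poses are not given: they have to be found in the camera images.
- rail: Fixed dark-wood display rail: a bar 26 wide (x) x 200 long (y) x 14 thick whose flat top is 70 mm above the shelf, on two posts and a foot plate 90 x 210 x 12. Origin: centre of the foot's underside; z up, y along the rail. The top's middle is at (0, 0, 70); the two end places are at y = +75 and y = -75 mm.
- dot: Flat green dot, 22 mm across, 0.6 mm thick (only a mark, no obstacle), on the rail's top at the free end place, 75 mm from the middle; at either end. Origin: its centre, at the height of the rail's top.
- weight_mid: Black iron coin weight standing on the rail near the middle; to be moved. Round, 34 mm diameter up to 31 mm height, then a small button 16 mm across, 42 mm high in all, about 250 g. Origin: centre of its underside, z up.
- weight_end: The other black iron weight, the same size, standing on the rail at the end place without the dot. To be left alone. Origin: centre of its underside.
- tin: Red tin money box, a cylinder 56 mm diameter x 70 mm high, about 200 g, standing upright on the shelf with its round mouth up. Two brass ears (12 wide, 4 thick, top flush with the rim) stand out to 35 mm from the axis at the rim, along +x and -x. Origin: centre of its underside, z up. The rim is at z = 70 mm.
- cap: Cap of the tin, lying flat on the shelf: a steel disc 56 mm diameter x 6 mm thick with two brass ears (12 wide, 4 thick, flush with the underside) out to 35 mm from the axis along +x and -x, and on top a brass grip bar 38 long (x) x 10 wide (y), from z = 6 to z = 24 mm. About 80 g. Origin: centre of its underside, z up. It simply rests on the tin's rim, nothing has to enter.
- tube_blue: White coin tube with blue top, 32 mm diameter x 60 high, standing close to the tin somewhere along its +y side, where it can be in a finger's way; bystander. Origin: centre of underside.
- tube_yellow: White coin tube with yellow top, 32 mm diameter x 60 high, standing close to the tin by its -x ear; bystander. Origin: centre of underside.
- coins: Stack of coins, 28 mm diameter x 20 high, close to the cap on one of its ear sides; bystander. Origin: centre of underside.
- dish: Small blue bowl, 48 mm diameter x 22 high, close to the cap on its other ear side; bystander. Origin: centre of underside.
- bottle: Amber glass coin bottle, 58 mm diameter x 150 high, standing in front of the rail on the robot's side; bystander. Origin: centre of underside.
- magnifier: Brass magnifier lying on the shelf beside the rail, lens ring 60 mm diameter x 9 high, handle along its +y to 110 mm, 14 high; bystander. Origin: under the lens centre.
- coin_rack: Wooden coin rack block 60 (x) x 200 (y) x 35 mm with coins standing in it, 53 high in all, beyond the rail; bystander. Origin: centre of underside.
Not all that is in view belongs to the job. There is more than one size of the cap; the job needs the largest.

How it is judged (in metres and radians):
On the way, in this order (a step that is already met when the one before it is completed fails the run):
1. the middle weight stands on the green dot, released (horizontal distance between weight_mid and dot below 0.01 m and x of weight_mid in the frame of rail between -0.007 and 0.007 m and z of weight_mid in the frame of rail between 0.066 and 0.074 m and angle between weight_mid's own z axis and vertical below 0.06 rad and contact force between the fingers and weight_mid below 0.05 N and linear speed of weight_mid below 0.02 m/s), for 0.2 s.
2. the tin stands upright on the middle of the rail, released (x of tin in the frame of rail between -0.007 and 0.007 m and y of tin in the frame of rail between -0.01 and 0.01 m and z of tin in the frame of rail between 0.066 and 0.074 m and angle between tin's own z axis and vertical below 0.06 rad and contact force between the fingers and tin below 0.05 N and linear speed of tin below 0.02 m/s), for 0.2 s.
At the end, for the whole second after the job is handed in: Moved weight upright on the rail, within 10 mm of the dot and 7 mm of the centre line; tin upright, within 10 mm of the rail's middle and 7 mm across; cap flat on it, centred within 5 mm, ears within 10 degrees; all at rest. Other weight within 10 mm, bystanders within 15 mm of their start (horizontal distance between weight_mid and dot below 0.01 m and x of weight_mid in the frame of rail between -0.007 and 0.007 m and z of weight_mid in the frame of rail between 0.066 and 0.074 m and angle between each of weight_mid, tin, weight_end's own z axis and vertical below 0.06 rad and x of tin in the frame of rail between -0.007 and 0.007 m and y of tin in the frame of rail between -0.01 and 0.01 m and z of tin in the frame of rail between 0.066 and 0.074 m and horizontal distance between cap and tin below 0.005 m and z of cap in the frame of tin between 0.066 and 0.074 m and angle between the z axis of cap and the z axis of tin, either way round below 0.06 rad and angle between the x axis of cap and the x axis of tin, either way round below 0.17 rad and linear speed of each of weight_mid, tin, cap below 0.02 m/s and distance of weight_end from where it was at the start of the episode below 0.01 m and distance of each of tube_blue, tube_yellow, coins, dish, bottle, magnifier, coin_rack from where it was at the start of the episode below 0.015 m); the robot touches nothing.
It fails at once if the other iron weight is shifted more than 10 mm (distance of weight_end from where it was at the start of the episode above 0.01 m).
It fails at once if a bystander is shifted more than 15 mm or toppled (distance of any of tube_blue, tube_yellow, coins, dish, bottle, magnifier, coin_rack from where it was at the start of the episode above 0.015 m or angle between any of tube_blue, tube_yellow, coins, dish, bottle, magnifier, coin_rack's own z axis and vertical above 0.4 rad).
It fails at once if the tin, the cap or the moved weight is toppled (angle between any of tin, cap, weight_mid's own z axis and vertical above 0.7 rad).
It also fails if it takes over 72 s, if anything falls off the work surface, if the arm or the gripper's body presses on something with over 40 N, if the wrist force passes 120 N, or if a joint passes its speed limit or range.

ROBOT

A 6-joint arm with a two-finger parallel gripper is mounted at the origin on the work surface. World frame = base frame: x ahead of the robot, y to its left, z up, the work surface at z = 0. Lengths are in mm, angles in rad, forces in N, time in s.
With the tool pointing down it reaches from about 350 to 775 mm from the base axis. Payload 7.3 kg.
Tool frame: the origin (TCP) lies midway between the tips of the shut fingers; the grasp point (between the pads) lies 19 mm behind it; z points along the fingers, y is the line along which they close (so a half turn about z gives the same grasp; the last joint's range is limited). The gripper opens to 92 mm and grips with 3 to 60 N. Pads are 19 mm wide; open, the fingers measure 130 mm over their backs; the gripper's body (75 mm by 190 mm) begins 47 mm behind the grasp point.
Start: joints at [-1.263, 0.342, 1.524, -0, 1.275, -0.146], TCP at [230.176, -471.873, 226.741] pointing down, gripper open.
Joint ranges: [-2.53, 2.53], [-0.77, 2.02], [0.04, 2.7], [-1, 4.14], [0.28, 2.66], [-3.11, 3.11]. Speed limits (rad/s): [2.57, 2.57, 3.14, 3.14, 3.14, 3.14].

INTERFACE

Orientations are given as [roll, pitch, yaw] about the fixed x, y, z axes, in that order (R = Rz(yaw) Ry(pitch) Rx(roll)).
In Python, from plant import bot gives the robot as it stands. The module is installed in compiled form; this text tells all that it offers.
- The arm moves only by the shell command python3 -m crank 'ROWS' [OPENING]. ROWS is JSON, a list of rows, each a list of 6 numbers: the shift along the tool's x, y, z in m, then the turn, a rotation vector about the tool's x, y, z in rad. In form: [[dx, dy, dz, wx, wy, wz], ...]. A call has 1 to 5 rows; each row shifts and turns the commanded pose from where the row before left it, along the tool's axes as they then stand; what a row does not reach is not made up. A row lasts 1/8 s, in which the tool goes at most 62.5 mm and 10.7 degrees, less where a joint would pass 70% of its speed; a pose out of reach is approached as far as the arm can. A call is refused whole if a number of a shift passes 0.0625 or a number of a turn 0.188, either way. A call with a gripper value outside its range is refused whole. OPENING is the opening in per cent of the stroke, from 0 (shut) to 100 (fully open), set as the call begins (- or left out, the last holds). The fingers move at their own pace and stop on an object; the grip force is fixed at half the most. Time passes only in rows, so rows that do not move let the fingers close. It gives the time, the measured TCP pose, the force, the opening and the grip force at its end, in the units of the state.
- bot.get_obs(): the state, without advancing time (a new reading comes with each control period).
- bot.capture(name): name is "side" or "top" or "wrist"; returns a dict with "color" (420x560x3 uint8, blue, green, red), "fov_y" (degrees; the focal length in pixels is half the picture's height over the tangent of half this angle, whatever the lens; pixels are square), "cx", "cy" (the principal point, pixels), "extrinsics" (4x4, takes a point from world to camera coordinates); the wrist camera has in their place "tool_from_camera" (4x4, takes a point from camera to tool coordinates, whose origin is the TCP and whose axes are the flange's). Camera axes: x right, y up, looking along -z (the intrinsics and any distortion apply to the point x, -y, -z); pixel columns grow to the right and rows downward; lengths in mm; the calibration is good to about 2 mm. A picture is of the moment at which its call begins: read the wrist's pose just before it. There is no depth.
- bot.close_job(): hands the job in; it is judged then, once.
The state is a dict: "time": time; "joint_positions": joint angles; "dq": joint speeds; "tau": joint torques, N m; "tool_pos": TCP position; "tcp_rot": TCP orientation; "contact_force": force on the tool from outside, world axes, zero at the start; "moment": the same for the moment, N m; "grip_width": finger opening in mm; "finger_force": force on a finger pad.
Only numpy, scipy, OpenCV 4.12 (cv2) and the standard library are available. Lean on these libraries where they do the work, as an engineer would, in place of code of your own. Each camera call takes 0.05 s, during which the arm holds its last target. There are 200 camera calls.

## Working session

There is one attempt and no reset: what is moved stays moved. The work goes in short steps, Python scripts to look and compute and a shell command to move; the robot and the scene stay as the last step left them, time stands still between calls to the robot, and variables do not carry over. Pictures are saved under pics/ and viewed, at most 13 in all, crops included, and the job is handed in when it is done.

```bash
mkdir -p pics; ls
cat > h.py <<'E'
import numpy as np,cv2,json
from plant import bot
from scipy.spatial.transform import Rotation as R
def snap(n,f):
    o=bot.get_obs(); c=bot.capture(n)
    T=None
    if n=="wrist":
        W=np.eye(4);W[:3,:3]=R.from_euler('xyz',o['tcp_rot']).as_matrix();W[:3,3]=o['tool_pos']
        T=np.linalg.inv(W@np.array(c['tool_from_camera']))
    else: T=np.array(c['extrinsics'])
    cv2.imwrite(f'pics/{f}.png',c['color'])
    f_=210/np.tan(np.radians(c['fov_y']/2))
    json.dump(dict(T=T.tolist(),f=f_,cx=c['cx'],cy=c['cy']),open(f'pics/{f}.json','w'))
    return c
def px2w(f,u,v,z):
    d=json.load(open(f'pics/{f}.json'));T=np.array(d['T'])
    r=T[:3,:3].T@np.array([(u-d['cx'])/d['f'],-(v-d['cy'])/d['f'],-1]); o=-T[:3,:3].T@T[:3,3]
    return (o+r*(z-o[2])/r[2]).round(1)
def w2px(f,p):
    d=json.load(open(f'pics/{f}.json'));T=np.array(d['T']);q=T[:3,:3]@np.array(p)+T[:3,3]
    return d['cx']+d['f']*q[0]/-q[2], d['cy']+d['f']*q[1]/q[2]
E
python3 - <<'E'
from h import *
o=bot.get_obs();print(o)
for n in("side","top"):
    c=snap(n,n+"0");print({k:v for k,v in c.items() if k!='color'})
    cv2.imwrite(f'pics/{n}0b.png',cv2.resize(c['color'],(800,600),interpolation=cv2.INTER_CUBIC))
c=bot.capture("wrist");print(c['tool_from_camera'],c['fov_y'],c['cx'],c['cy'],c.keys())
E
```

```text
pics
{'time': 0.0, 'joint_positions': array([-1.26297151e+00,  3.42666736e-01,  1.52501443e+00, -4.63425857e-05,
        1.27541038e+00, -1.45980328e-01]), 'dq': array([ 0.0007605 , -0.00090527, -0.00116745,  0.00121608, -0.00030864,
        0.00053745]), 'tau': array([ 1.03851903e-04, -4.31238484e+01, -2.44222856e+01,  7.16771325e-02,
        5.57654025e-02, -1.25732709e-04]), 'tool_pos': array([ 230.04429105, -471.45722458,  226.07493311]), 'tcp_rot': array([-3.14010326e+00, -1.74188028e-04,  4.53818535e-01]), 'contact_force': array([-0.25298478, -0.68980997,  0.45954194]), 'moment': array([ 0.02268825, -0.00461802,  0.00942511]), 'finger_force': 0.0, 'grip_width': 91.62045993119558}
{'fov_y': 56.35640076130372, 'cx': 277.16682760958804, 'cy': 211.88264930353108, 'extrinsics': array([[-8.26204658e-01, -5.63273120e-01, -1.04525314e-02,
         5.08494573e+02],
       [ 3.03236900e-01, -4.60269050e-01,  8.34385872e-01,
        -2.30075556e+02],
       [-4.74798110e-01,  6.86203901e-01,  5.51081628e-01,
        -7.89470455e+02],
       [ 0.00000000e+00,  0.00000000e+00,  0.00000000e+
[... 154 characters left out ...]
.99980874e-01,  9.39517714e-05,
         3.24133229e+01],
       [ 9.94874291e-01, -6.14301400e-03,  1.00932696e-01,
        -5.91356493e+02],
       [-1.00930188e-01,  7.17645775e-04,  9.94893252e-01,
        -9.76613001e+02],
       [ 0.00000000e+00,  0.00000000e+00,  0.00000000e+00,
         1.00000000e+00]])}
[[-7.09476766e-04  9.58083301e-01  2.86488890e-01  7.80032520e+01]
 [ 9.99999528e-01  4.89585489e-04  8.39169538e-04 -4.83910193e-01]
 [ 6.63733518e-04  2.86489350e-01 -9.58083197e-01 -1.57078190e+02]
 [ 0.00000000e+00  0.00000000e+00  0.00000000e+00  1.00000000e+00]] 68.03990746725124 274.6206702750012 209.75319965840595 dict_keys(['color', 'fov_y', 'cx', 'cy', 'tool_from_camera'])
```

View pics/top0b.png

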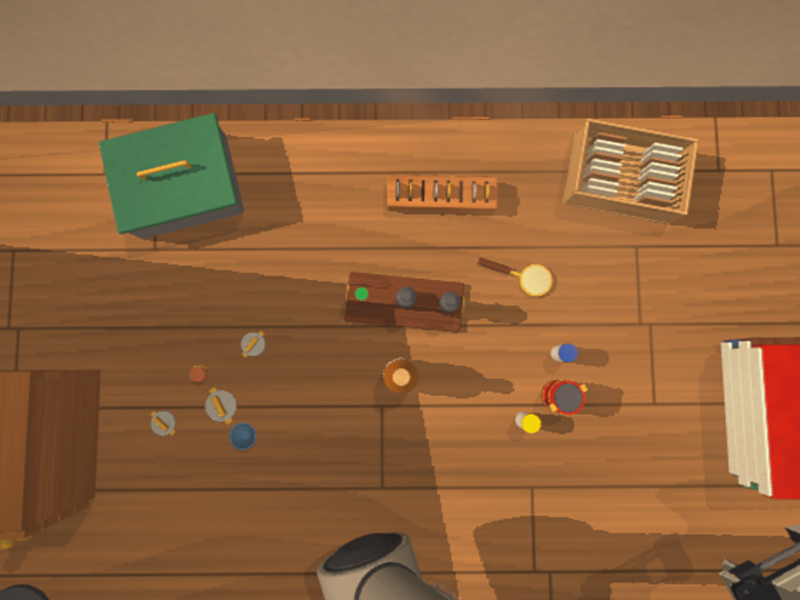

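View pics/side0b.png

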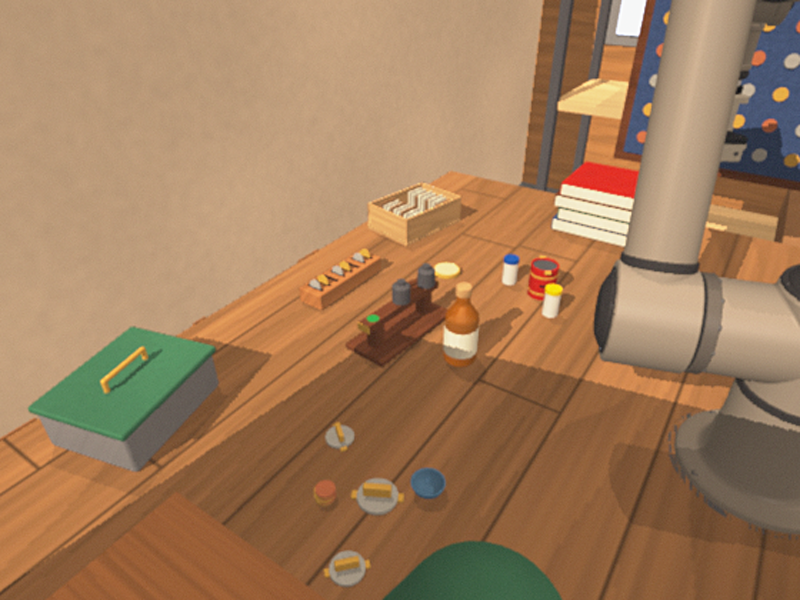

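Run:
```python
from h import *
P=lambda n,u,v,z:print(n,px2w('top0',u*.7,v*.7,z))
P('dot',361,294,70);P('mid',407,295.5,112);P('end',450.5,299,112)
P('tin',568,397,68);P('earA',554,407,68);P('earB',584,387,68)
P('blue',568,353,60);P('yel',531,424,60);P('cap',220,405,6);P('bar1',212,394,24);P('bar2',224,416,24);P('capear1',211,391,4);P('capear2',230,423,4)
P('coins',198,373,20);P('dish',243,436,22);P('bottle',401,377,150);P('mag',537,280,9);P('maghandle',480,262,14)
P('c2',253,344,6);P('c3',162,423,6)
for n,u,v in(('dot',371,320),):print(n,px2w('side0',u*.7,v*.7,70))
print(px2w('side0',400*.7,281*.7,112))
print(px2w('side0',377*.7,497*.7,6))
```

```text
dot [604.4  84.8  70. ]
mid [596.4   7.1 112. ]
end [590.2 -64.  112. ]
tin [ 427.8 -263.7   68. ]
earA [ 411.3 -239.5   68. ]
earB [ 444.3 -291.3   68. ]
blue [ 501.7 -268.9   60. ]
yel [ 382.5 -201.9   60. ]
cap [413.5 341.    6. ]
bar1 [434.  350.1  24. ]
bar2 [395.7 328.1  24. ]
capear1 [438.3 358.4   4. ]
capear2 [381.4 323.    4. ]
coins [470.9 377.2  20. ]
dish [360.8 294.5  22. ]
bottle [465.2  18.4 150. ]
mag [ 635.4 -232.9    9. ]
maghandle [ 668.4 -128.8   14. ]
c2 [522.1 284.    6. ]
c3 [382.4 443.7   6. ]
dot [605.   91.2  70. ]
[597.   12.1 112. ]
[411.4 344.    6. ]
```

```bash
M="python3 -m crank"
$M '[[0.0451,-0.02265,0,0,0,0],[0.0451,-0.02265,0,0,0,0],[0.0451,-0.02265,0,0,0,0],[0.0451,-0.02265,0,0,0,0],[0.0451,-0.02265,0,0,0,0]]' 60
$M '[[0.0451,-0.02265,0,0,0,0],[0.0451,-0.02265,0,0,0,0],[0.0451,-0.02265,0,0,0,0],[0.0451,-0.02265,0,0,0,0],[0.0451,-0.02265,0,0,0,0]]'
$M '[[0.0451,-0.02265,0,0,0,0],[0.0451,-0.02265,0,0,0,0]]'
$M '[[0,0,0,0,0,0.137],[0,0,0,0,0,0.137],[0,0,0,0,0,0.137],[0,0,0,0,0,0.137],[0,0,0,0,0,0]]'
python3 - <<'E'
from h import *
c=snap('wrist','w1');o=bot.get_obs();print(o['tool_pos'],o['tcp_rot'],o['joint_positions'])
cv2.imwrite('pics/w1b.png',cv2.resize(c['color'],(800,600),interpolation=cv2.INTER_CUBIC))
E
```

```text
time: 0.78
tool_pos: [383.9, -269.8, 226.6]
tcp_rot: [-3.142, 0.0, 0.454]
contact_force: [0.9, 0.3, -0.3]
grip_width: 55.6
finger_force: 0.0
time: 1.4
tool_pos: [537.0, -69.1, 226.5]
tcp_rot: [-3.142, 0.0, 0.454]
contact_force: [1.0, 0.0, -0.7]
grip_width: 55.4
finger_force: 0.0
time: 1.65
tool_pos: [598.2, 11.1, 226.4]
tcp_rot: [-3.142, 0.0, 0.454]
contact_force: [1.2, -0.5, 0.2]
grip_width: 55.0
finger_force: 0.0
time: 2.28
tool_pos: [597.3, 9.7, 226.3]
tcp_rot: [3.142, 0.001, -0.093]
contact_force: [0.0, -0.4, 0.1]
grip_width: 55.1
finger_force: 0.0
[597.32419589   9.68258093 226.40285012] [ 3.14152984e+00  6.08061985e-04 -9.13655031e-02] [-1.11989181e-01  4.76901738e-01  1.31366122e+00 -7.71842571e-05
  1.35163633e+00  1.55018943e+00]
```

View pics/w1b.png

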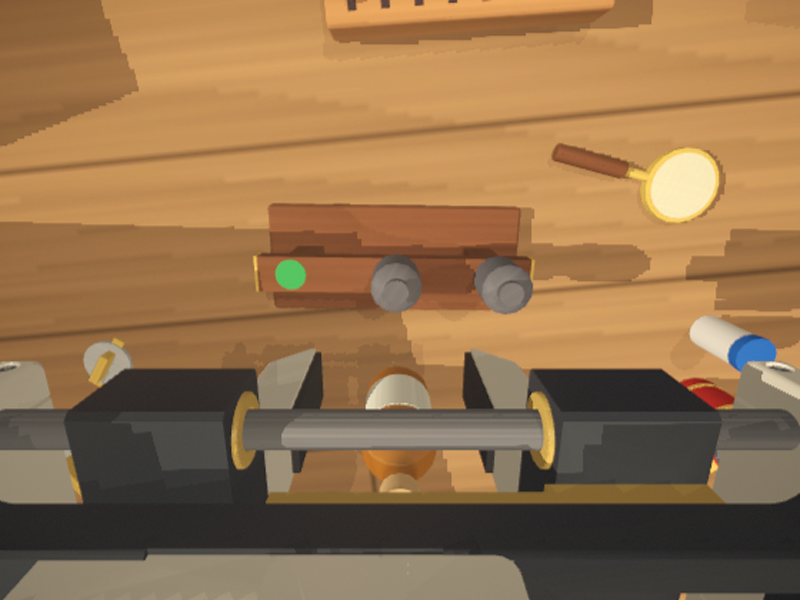

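Run:
```python
from h import *
P=lambda n,u,v,z:print(n,px2w('w1',u*.7,v*.7,z))
P('dot',290.5,274.5,70);P('mid',397,291.5,112);P('end',511,293,112)
P('r1',257,256,70);P('r2',257,291,70);P('r3',532,257.5,70);P('tcp?',397,340,112)
P('tin',700,400,68)
```

```text
dot [607.   83.7  70. ]
mid [598.8   7.4 112. ]
end [591.1 -64.5 112. ]
r1 [622.6 105.4  70. ]
r2 [597.  110.1  70. ]
r3 [603.2 -90.3  70. ]
tcp? [565.9  10.4 112. ]
tin [ 474.9 -223.3   68. ]
```

```bash
M="python3 -m crank"
$M '[[0.0008,0.0022,0.04,0,0,0],[0,0,0.04,0,0,0],[0,0,0.03,0,0,0],[0,0,0.02,0,0,0],[0,0,0.0193,0,0,0]]' 54
$M '[[0,0,0,0,0,0],[0,0,0,0,0,0]]'
$M '[[0,0,0,0,0,0],[0,0,0,0,0,0],[0,0,0,0,0,0],[0,0,0,0,0,0]]' 10
$M '[[0,0,-0.005,0,0,0],[0,0,-0.01,0,0,0],[0,0,0,0,0,0],[0,0,0,0,0,0]]'
python3 - <<'E'
from h import *
c=snap('wrist','w2');o=bot.get_obs();print(o['tool_pos'],o['tcp_rot'])
cv2.imwrite('pics/w2b.png',cv2.resize(c['color'],(800,600),interpolation=cv2.INTER_CUBIC))
E
```

```text
time: 2.95
tool_pos: [597.8, 7.4, 76.4]
tcp_rot: [3.142, 0.001, -0.091]
contact_force: [0.6, 0.5, 0.4]
grip_width: 49.2
finger_force: 0.0
time: 3.2
tool_pos: [598.5, 7.4, 78.2]
tcp_rot: [3.141, -0.001, -0.093]
contact_force: [0.5, -0.6, 0.7]
grip_width: 49.6
finger_force: 0.0
time: 3.7
tool_pos: [598.4, 7.4, 78.1]
tcp_rot: [3.142, -0.001, -0.094]
contact_force: [-1.2, 0.2, 5.9]
grip_width: 33.5
finger_force: 30.0
time: 4.2
tool_pos: [597.9, 7.4, 92.3]
tcp_rot: [3.142, 0.0, -0.094]
contact_force: [0.1, -0.3, -2.6]
grip_width: 33.0
finger_force: 30.0
[597.78968498   7.41529992  92.12620421] [ 3.14151846e+00  6.08972336e-04 -9.41978198e-02]
```

View pics/w2b.png

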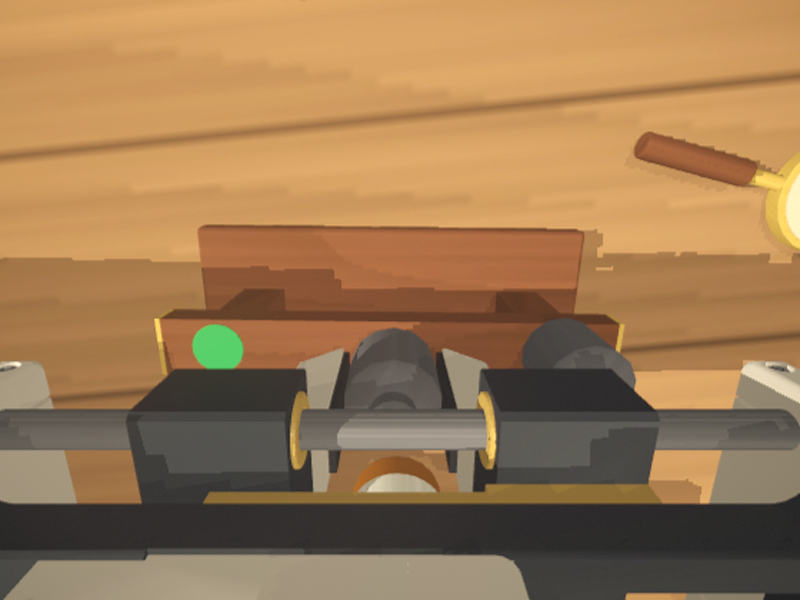

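Run:
```python
from h import *
P=lambda n,u,v,z:print(n,px2w('w2',u*.7,v*.7,z))
P('dot',218,348,70);P('farL',165,311,70);P('farR',617,317,70)
```

```text
dot [607.1  83.6  70. ]
farL [626.  102.5  70. ]
farR [605.1 -88.7  70. ]
```

```bash
M="python3 -m crank"
$M '[[0.0002,-0.0257,0,0,0,0],[0.0002,-0.0257,0,0,0,0],[0.0002,-0.0258,0,0,0,0],[0,0,0,0,0,0],[0,0,0,0,0,0]]'
$M '[[0,0,0.008,0,0,0],[0,0,0.004,0,0,0],[0,0,0.002,0,0,0],[0,0,0,0,0,0],[0,0,0,0,0,0]]'
$M '[[0,0,0.0005,0,0,0],[0,0,0,0,0,0]]'
$M '[[0,0,0,0,0,0],[0,0,0,0,0,0],[0,0,0,0,0,0],[0,0,0,0,0,0]]' 55
$M '[[0,0,-0.02,0,0,0],[0,0,-0.03,0,0,0],[0,0,-0.05,0,0,0],[0,0,-0.05,0,0,0],[0,0,0,0,0,0]]'
python3 - <<'E'
from h import *
c=snap('wrist','w3');o=bot.get_obs();print(o['tool_pos'],o['tcp_rot'])
cv2.imwrite('pics/w3b.png',cv2.resize(c['color'],(800,600),interpolation=cv2.INTER_CUBIC))
E
```

```text
time: 4.88
tool_pos: [605.7, 83.8, 92.1]
tcp_rot: [3.141, 0.001, -0.094]
contact_force: [0.2, -0.6, -1.8]
grip_width: 33.0
finger_force: 30.0
time: 5.5
tool_pos: [606.0, 84.2, 78.4]
tcp_rot: [-3.142, -0.0, -0.094]
contact_force: [-0.6, -0.3, -3.2]
grip_width: 33.7
finger_force: 30.0
time: 5.75
tool_pos: [606.0, 84.2, 78.2]
tcp_rot: [3.142, -0.0, -0.094]
contact_force: [0.2, -0.5, -0.2]
grip_width: 33.2
finger_force: 30.0
time: 6.25
tool_pos: [605.9, 84.2, 77.9]
tcp_rot: [3.142, -0.0, -0.094]
contact_force: [-0.5, -0.6, 0.1]
grip_width: 50.5
finger_force: 0.0
time: 6.88
tool_pos: [608.0, 84.3, 232.8]
tcp_rot: [-3.141, -0.009, -0.094]
contact_force: [-0.1, -0.2, -0.2]
grip_width: 50.6
finger_force: 0.0
[606.70718752  84.24017119 229.88782945] [-3.14118797 -0.00429971 -0.09419649]
```

View pics/w3b.png

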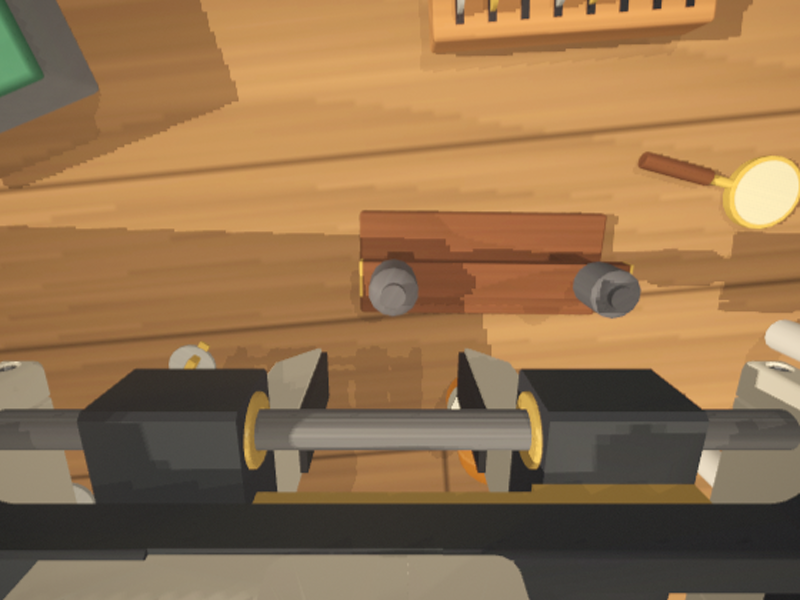

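```bash
M="python3 -m crank"
$M '[[-0.01806,0.0454,0,0,0,0],[-0.01806,0.0454,0,0,0,0],[-0.01806,0.0454,0,0,0,0],[-0.01806,0.0454,0,0,0,0]]' 80
$M '[[-0.01806,0.0454,0,0,0,0],[-0.01806,0.0454,0,0,0,0],[-0.01806,0.0454,0,0,0,0],[-0.01806,0.0454,0,0,0,0]]'
$M '[[0,0,0,0,0,0.182],[0,0,0,0,0,0.182],[0,0,0,0,0,0.182],[0,0,0,0,0,0.182],[0,0,0,0,0,0.182]]'
$M '[[0,0,0,0,0,0],[0,0,0,0,0,0],[0,0,0,0,0,0]]'
python3 - <<'E'
from h import *
c=snap('wrist','w4');o=bot.get_obs();print(o['tool_pos'],o['tcp_rot'],o['joint_positions'])
cv2.imwrite('pics/w4b.png',cv2.resize(c['color'],(800,600),interpolation=cv2.INTER_CUBIC))
E
```

```text
time: 7.42
tool_pos: [515.3, -90.8, 226.2]
tcp_rot: [-3.141, 0.003, -0.094]
contact_force: [0.7, -0.8, -0.2]
grip_width: 73.5
finger_force: 0.0
time: 7.92
tool_pos: [426.4, -264.6, 226.4]
tcp_rot: [-3.14, 0.002, -0.094]
contact_force: [0.5, 0.4, -0.1]
grip_width: 73.5
finger_force: 0.0
time: 8.55
tool_pos: [427.2, -263.2, 226.2]
tcp_rot: [3.141, 0.003, -1.01]
contact_force: [0.6, -0.4, 0.6]
grip_width: 73.4
finger_force: 0.0
time: 8.93
tool_pos: [427.8, -263.7, 227.6]
tcp_rot: [3.141, 0.0, -1.002]
contact_force: [0.6, 0.5, 0.0]
grip_width: 73.4
finger_force: 0.0
[ 427.82072814 -263.74253424  227.73610001] [ 3.14144236e+00  2.13152861e-04 -1.00265699e+00] [-7.05002492e-01  3.00336042e-01  1.58201611e+00 -8.52669136e-05
  1.25948836e+00  1.86847694e+00]
```

View pics/w4b.png

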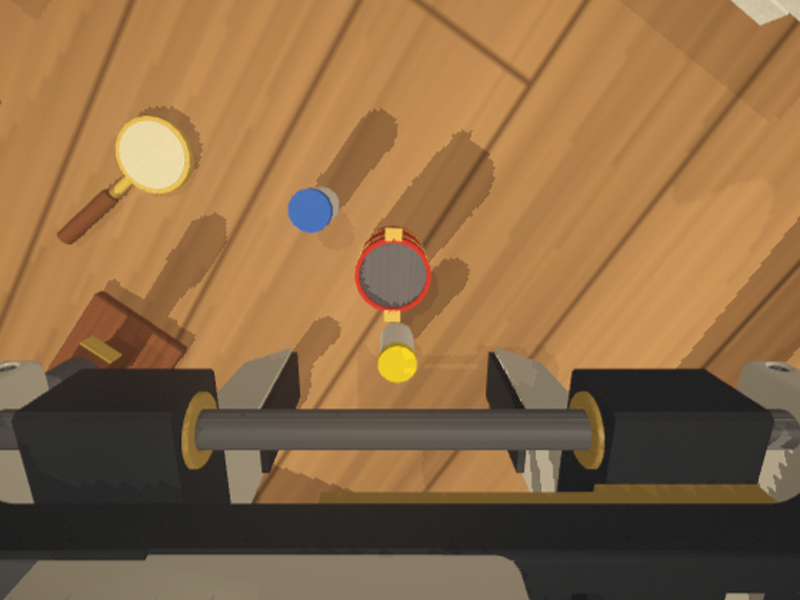

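Run:
```python
from h import *
P=lambda n,u,v,z:print(n,px2w('w4',u*.7,v*.7,z))
P('tin',393,273.5,70);P('ear+',394,228,70);P('ear-',392,321,70);P('blue',311,210,60);P('yel',398,364,60)
P('tinl',355,274,70);P('tinr',431.5,274,70)
```

```text
tin [ 429.2 -265.7   70. ]
ear+ [ 446.4 -293.8   70. ]
ear- [ 410.2 -234.5   70. ]
blue [ 502.9 -271.5   60. ]
yel [ 384.7 -203.4   60. ]
tinl [ 452.3 -250.5   70. ]
tinr [ 405.5 -280.4   70. ]
```

```bash
M="python3 -m crank"
$M '[[0.0014,0,0.05,0,0,0],[0,0,0.05,0,0,0],[0,0,0.05,0,0,0],[0,0,0.03,0,0,0],[0,0,0.0187,0,0,0]]'
$M '[[0,0,0,0,0,0],[0,0,0,0,0,0],[0,0,0,0,0,0]]'
$M '[[0,0,0,0,0,0],[0,0,0,0,0,0],[0,0,0,0,0,0],[0,0,0,0,0,0]]' 30
$M '[[0,0,-0.01,0,0,0],[0,0,-0.04,0,0,0],[0,0,-0.05,0,0,0],[0,0,-0.05,0,0,0],[0,0,0,0,0,0]]'
```

```text
time: 9.6
tool_pos: [428.1, -264.5, 27.5]
tcp_rot: [3.141, 0.002, -1.003]
contact_force: [-0.1, 0.7, 0.2]
grip_width: 73.1
finger_force: 0.0
time: 9.98
tool_pos: [429.2, -265.5, 30.3]
tcp_rot: [-3.141, -0.002, -1.004]
contact_force: [0.4, -0.3, -0.4]
grip_width: 73.8
finger_force: 0.0
time: 10.48
tool_pos: [428.8, -265.1, 29.6]
tcp_rot: [-3.142, -0.001, -1.004]
contact_force: [-0.6, 1.1, 4.3]
grip_width: 55.9
finger_force: 30.0
time: 11.1
tool_pos: [430.3, -266.3, 183.3]
tcp_rot: [-3.139, -0.008, -1.004]
contact_force: [0.7, 0.3, -1.8]
grip_width: 56.0
finger_force: 30.0
```

```bash
M="python3 -m crank"
$M '[[-0.0175,-0.0364,0,0,0,0],[-0.0175,-0.0364,0,0,0,0],[-0.0175,-0.0364,0,0,0,0],[-0.0175,-0.0364,0,0,0,0]]'
$M '[[-0.0175,-0.0364,0,0,0,0],[-0.0175,-0.0364,0,0,0,0],[-0.0175,-0.0364,0,0,0,0],[-0.0175,-0.0364,0,0,0,0]]'
$M '[[0,0,0,0,0,0],[0,0,0,0,0,0],[0,0,0,0,0,0]]'
python3 - <<'E'
from h import *
o=bot.get_obs();print(o['tool_pos'],o['tcp_rot'])
a=snap('wrist','w5')['color'];b=snap('top','t5')['color'];snap('side','s5')
# wrist full + top crop of rail region 
k=cv2.resize(b[170:260,200:360],(640,360),interpolation=cv2.INTER_CUBIC)
a=cv2.resize(a[:240],(560,240));k=cv2.resize(k,(560,315))
cv2.imwrite('pics/m5.png',np.vstack([a,k]))
E
```

```text
time: 11.6
tool_pos: [513.6, -126.3, 177.7]
tcp_rot: [3.14, 0.002, -1.004]
contact_force: [1.2, -0.7, -2.3]
grip_width: 55.7
finger_force: 30.0
time: 12.1
tool_pos: [598.8, 10.8, 177.4]
tcp_rot: [3.139, 0.002, -1.004]
contact_force: [0.1, -0.5, -2.3]
grip_width: 55.7
finger_force: 30.0
time: 12.48
tool_pos: [598.5, 8.5, 178.7]
tcp_rot: [3.14, 0.0, -1.005]
contact_force: [-0.2, 0.2, -1.7]
grip_width: 55.7
finger_force: 30.0
[598.53052516   8.47901182 178.72315498] [ 3.14044916e+00  4.79437673e-04 -1.00541247e+00]
```

View pics/m5.png

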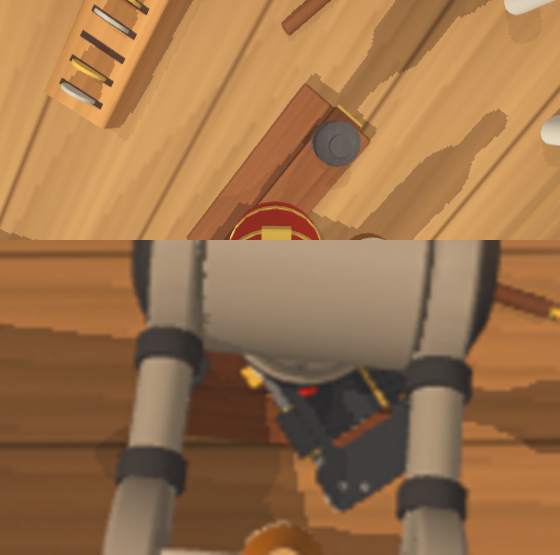

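Run:
```python
from h import *
P=lambda n,u,v,z:print(n,px2w('w5',u,v,z))
P('end',339,146,112);P('c1',339,107,70);P('c2',364,128,70)
P('end3',0,0,0)
P=lambda n,u,v,z:print(n,px2w('w3',u*.7,v*.7,z))
P('end',616,294,112);P('mid',393,296,112);P('c1',361,262,70);P('c2',361,297,70);P('c4',633,263,70)
```

```text
end [591.  -63.9 112. ]
c1 [600.  -90.5  70. ]
c2 [572.9 -88.2  70. ]
end3 [913.4  -6.9   0. ]
end [593.9 -59.3 112. ]
mid [606.2  85.  112. ]
c1 [622.4 107.1  70. ]
c2 [595.9 110.1  70. ]
c4 [602.9 -91.3  70. ]
```

```bash
M="python3 -m crank"
$M '[[-0.001,-0.0007,0.03,0,0,0],[0,0,0.025,0,0,0],[0,0,0.015,0,0,0],[0,0,0.004,0,0,0],[0,0,0.002,0,0,0]]'
$M '[[0,0,0.001,0,0,0],[0,0,0.001,0,0,0],[0,0,0,0,0,0],[0,0,0,0,0,0]]'
```

```text
time: 13.25
tool_pos: [599.7, 10.5, 103.8]
tcp_rot: [-3.141, -0.001, -1.004]
contact_force: [0.3, 0.6, -1.5]
grip_width: 55.6
finger_force: 30.0
time: 13.75
tool_pos: [599.3, 10.7, 101.4]
tcp_rot: [-3.141, -0.0, -1.004]
contact_force: [0.4, 0.5, -2.4]
grip_width: 55.6
finger_force: 30.0
```

```bash
M="python3 -m crank"
$M '[[0.0003,0.0009,0.0005,0,0,0],[0,0,0.001,0,0,0],[0,0,0.0005,0,0,0],[0,0,0.0003,0,0,0],[0,0,0,0,0,0]]'
$M '[[0,0,0,0,0,0]]'
```

```text
time: 14.38
tool_pos: [598.6, 9.9, 99.6]
tcp_rot: [-3.141, -0.0, -1.004]
contact_force: [-3.1, 0.3, 4.7]
grip_width: 55.6
finger_force: 30.0
time: 14.5
tool_pos: [598.6, 9.9, 99.6]
tcp_rot: [-3.141, -0.0, -1.004]
contact_force: [-2.8, -0.3, 5.8]
grip_width: 55.7
finger_force: 30.0
```

```bash
M="python3 -m crank"
$M '[[0,0,0,0,0,0],[0,0,0,0,0,0],[0,0,0,0,0,0],[0,0,0,0,0,0]]' 78
$M '[[0,0,-0.01,0,0,0],[0,0,-0.03,0,0,0],[0,0,-0.05,0,0,0],[0,0,-0.05,0,0,0],[0,0,-0.05,0,0,0]]'
$M '[[0,0,0,0,0,0],[0,0,0,0,0,0],[0,0,0,0,0,0]]'
python3 - <<'E'
from h import *
c=snap('wrist','w6');o=bot.get_obs();print(o['tool_pos'],o['tcp_rot'])
cv2.imwrite('pics/w6b.png',cv2.resize(c['color'],(800,600),interpolation=cv2.INTER_CUBIC))
E
```

```text
time: 15.0
tool_pos: [598.7, 9.9, 98.8]
tcp_rot: [3.142, 0.0, -1.004]
contact_force: [-0.1, 0.0, -0.5]
grip_width: 71.7
finger_force: 0.0
time: 15.62
tool_pos: [598.4, 10.0, 291.5]
tcp_rot: [-3.141, -0.001, -1.004]
contact_force: [0.9, 0.1, -0.4]
grip_width: 71.6
finger_force: 0.0
time: 16.0
tool_pos: [598.0, 10.0, 287.4]
tcp_rot: [3.139, 0.002, -1.004]
contact_force: [-0.2, -0.5, -0.5]
grip_width: 71.9
finger_force: 0.0
[598.11084198   9.99428356 287.44804715] [ 3.13935464e+00  1.73537019e-03 -1.00423583e+00]
```

View pics/w6b.png

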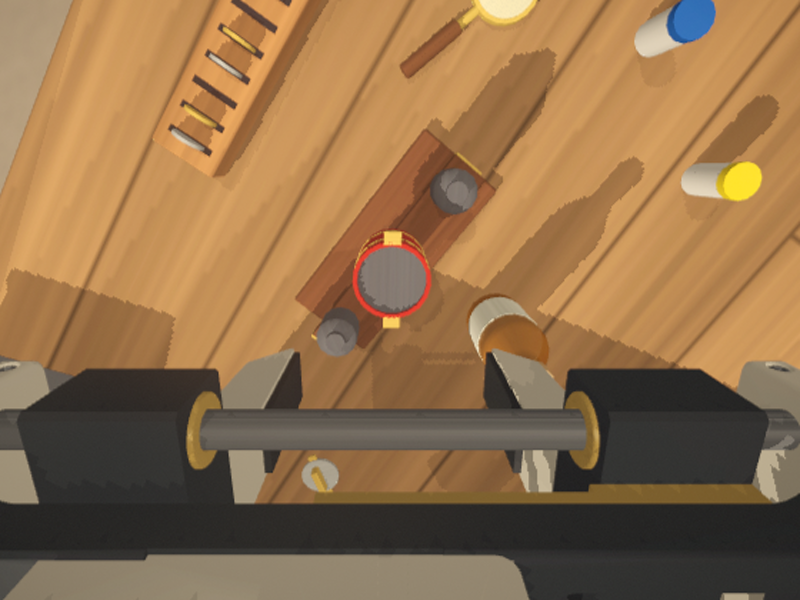

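Run:
```python
from h import *
P=lambda n,u,v,z:print(n,px2w('w6',u*.7,v*.7,z))
P('tin',392.5,280,140);P('ear+',392.5,233,140);P('ear-',391.5,327,140);P('end',458,190,112);P('mid',336,340,112)
```

```text
tin [598.2  10.1 140. ]
ear+ [616.  -17.9 140. ]
ear- [579.8  40.3 140. ]
end [590.3 -66.4 112. ]
mid [606.   82.3 112. ]
```

```bash
M="python3 -m crank"
$M '[[-0.0474,-0.0027,0.0109,0,0,0],[-0.0474,-0.0027,0.0109,0,0,0],[-0.0474,-0.0027,0.0109,0,0,0],[-0.0474,-0.0027,0.0109,0,0,0]]' 40
$M '[[-0.0474,-0.0027,0.0109,0,0,0],[-0.0474,-0.0027,0.0109,0,0,0],[-0.0474,-0.0027,0.0109,0,0,0],[-0.0474,-0.0027,0.0109,0,0,0]]'
$M '[[0,0,0,0,0,-0.1718],[0,0,0,0,0,-0.1718],[0,0,0,0,0,-0.1718],[0,0,0,0,0,-0.1718],[0,0,0,0,0,-0.1718]]'
$M '[[0,0,0,0,0,-0.1718],[0,0,0,0,0,-0.1718],[0,0,0,0,0,-0.1718],[0,0,0,0,0,-0.1718],[0,0,0,0,0,0]]'
$M '[[0,0,0,0,0,0],[0,0,0,0,0,0],[0,0,0,0,0,0]]'
python3 - <<'E'
from h import *
c=snap('wrist','w7');o=bot.get_obs();print(o['tool_pos'],o['tcp_rot'],o['joint_positions'])
cv2.imwrite('pics/w7b.png',cv2.resize(c['color'],(800,600),interpolation=cv2.INTER_CUBIC))
E
```

```text
time: 16.55
tool_pos: [504.8, 176.8, 244.1]
tcp_rot: [3.14, 0.001, -1.004]
contact_force: [0.5, 0.8, 0.4]
grip_width: 38.4
finger_force: 0.0
time: 17.05
tool_pos: [413.9, 339.4, 200.5]
tcp_rot: [3.14, 0.005, -0.997]
contact_force: [0.5, -1.1, 0.7]
grip_width: 36.6
finger_force: 0.0
time: 17.68
tool_pos: [414.9, 338.0, 200.7]
tcp_rot: [-3.139, 0.005, -0.134]
contact_force: [-0.0, 0.2, 0.1]
grip_width: 36.6
finger_force: 0.0
time: 18.3
tool_pos: [414.9, 338.0, 200.9]
tcp_rot: [-3.136, 0.002, 0.546]
contact_force: [-0.1, 0.5, -0.4]
grip_width: 36.7
finger_force: 0.0
time: 18.68
tool_pos: [415.3, 338.2, 201.6]
tcp_rot: [-3.136, 0.0, 0.547]
contact_force: [1.0, 0.0, 0.4]
grip_width: 37.1
finger_force: 0.0
[415.28389104 338.18481493 201.63969005] [-3.13634843e+00 -8.07444116e-05  5.47023614e-01] [0.53713826 0.38202182 1.53598266 0.00557766 1.22356425 1.55901276]
```

View pics/w7b.png

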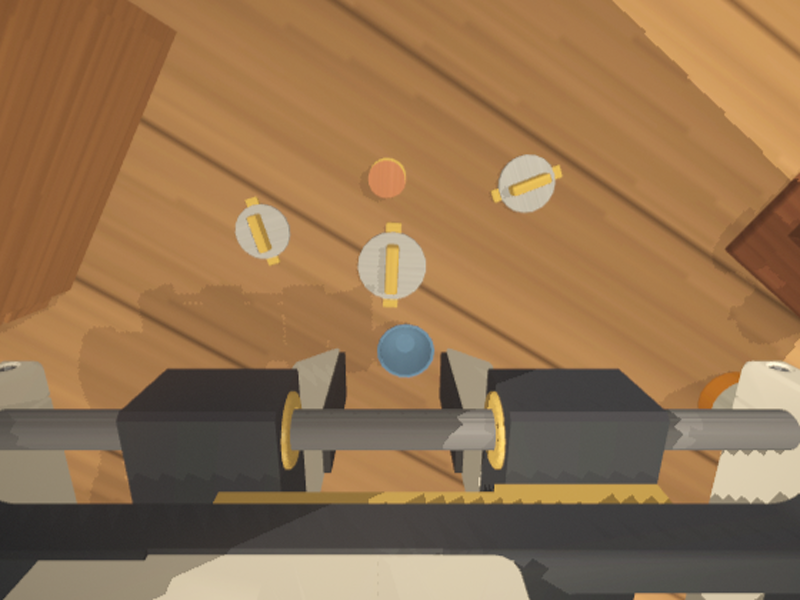

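Run:
```python
from h import *
P=lambda n,u,v,z:print(n,px2w('w7',u*.7,v*.7,z))
P('cap',392,265,6);P('ear+',394,223.5,2);P('ear-',390,306.5,2);P('barA',392.5,246,24);P('barB',391,293,24);P('dish',405,350,22);P('coins',387,179,20)
```

```text
cap [415.8 340.8   6. ]
ear+ [444.7 356.6   2. ]
ear- [383.8 323.4   2. ]
barA [432.  350.1  24. ]
barB [399.7 331.8  24. ]
dish [363.7 296.6  22. ]
coins [471.7 379.   20. ]
```

```bash
M="python3 -m crank"
$M '[[0.0013,-0.0023,0.05,0,0,0.04],[0,0,0.05,0,0,0],[0,0,0.04,0,0,0],[0,0,0.025,0,0,0],[0,0,0.01,0,0,0]]'
$M '[[0,0,0.008,0,0,0],[0,0,0.005,0,0,0],[0,0,0,0,0,0],[0,0,0,0,0,0]]'
```

```text
time: 19.35
tool_pos: [414.1, 341.2, 25.3]
tcp_rot: [-3.136, 0.003, 0.507]
contact_force: [-0.0, -0.2, 0.3]
grip_width: 36.9
finger_force: 0.0
time: 19.85
tool_pos: [415.0, 341.9, 14.2]
tcp_rot: [-3.136, -0.001, 0.508]
contact_force: [0.3, -0.3, -0.0]
grip_width: 36.7
finger_force: 0.0
```

```bash
M="python3 -m crank"
$M '[[0,0.001,0.003,0,0,0],[0,0,0.002,0,0,0],[0,0,0,0,0,0],[0,0,0,0,0,0]]'
$M '[[0,0,0,0,0,0],[0,0,0,0,0,0],[0,0,0,0,0,0],[0,0,0,0,0,0]]' 0
$M '[[0,0,-0.005,0,0,0],[0,0,-0.02,0,0,0],[0,0,-0.045,0,0,0],[0,0,-0.06,0,0,0],[0,0,-0.06,0,0,0]]'
$M '[[0,0,0,0,0,0],[0,0,0,0,0,0]]'
python3 - <<'E'
from h import *
c=snap('wrist','w8');snap('side','s8');o=bot.get_obs();print(o['tool_pos'],o['tcp_rot'])
cv2.imwrite('pics/w8b.png',cv2.resize(c['color'],(800,600),interpolation=cv2.INTER_CUBIC))
E
```

```text
time: 20.35
tool_pos: [415.2, 340.8, 8.6]
tcp_rot: [-3.136, 0.0, 0.508]
contact_force: [0.6, -0.3, -0.2]
grip_width: 37.1
finger_force: 0.0
time: 20.85
tool_pos: [415.2, 340.8, 8.7]
tcp_rot: [-3.136, 0.0, 0.508]
contact_force: [-0.7, 0.4, -0.2]
grip_width: 9.4
finger_force: 30.0
time: 21.48
tool_pos: [415.3, 339.7, 200.6]
tcp_rot: [-3.136, 0.001, 0.508]
contact_force: [0.5, 1.0, -1.0]
grip_width: 9.7
finger_force: 30.0
time: 21.72
tool_pos: [415.1, 339.7, 198.2]
tcp_rot: [-3.136, 0.001, 0.508]
contact_force: [0.5, 0.2, -0.4]
grip_width: 9.5
finger_force: 30.0
[414.77155464 339.4135656  196.98272932] [-3.13647897  0.00363002  0.50774257]
```

View pics/w8b.png

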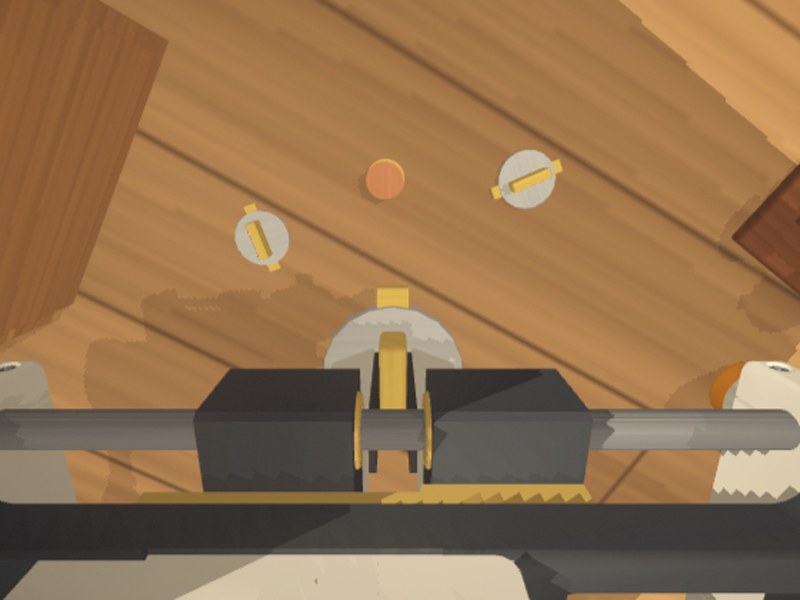

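```bash
python3 - <<'E'
from h import *
o=np.array([414.9,339.5,197.3]);x=np.array([.8737,.4864]);y=np.array([.4864,-.8737])
for u,v,z in((393,288,192.6),(393,333,212.6),(393,307,194.6)):
    p=px2w('w8',u*.7,v*.7,z);print((p-o)[:2]@x,(p-o)[:2]@y)
E
M="python3 -m crank"
$M '[[0,0.0471,-0.005,0,0,0],[0,0.0471,-0.005,0,0,0],[0,0.0471,0,0,0,0],[0,0.0471,0,0,0,0]]'
$M '[[0,0.0471,0,0,0,0],[0,0.0471,0,0,0,0],[0,0.0471,0,0,0,0],[0,0.0471,0,0,0,0],[0,0,0,0,0,0]]'
$M '[[0,0,0,0,0,0.169],[0,0,0,0,0,0.169],[0,0,0,0,0,0.169],[0,0,0,0,0,0.169],[0,0,0,0,0,0.169]]'
$M '[[0,0,0,0,0,0.169],[0,0,0,0,0,0.169],[0,0,0,0,0,0.169],[0,0,0,0,0,0.169],[0,0,0,0,0,0]]'
$M '[[0,0,0,0,0,0],[0,0,0,0,0,0]]'
```

```text
34.30506000000001 -0.3581799999999943
23.737740000000027 -0.28981999999999936
27.370370000000037 -0.44200999999996904
time: 22.32
tool_pos: [507.2, 173.8, 205.9]
tcp_rot: [-3.135, 0.003, 0.508]
contact_force: [0.9, 0.2, -1.1]
grip_width: 9.7
finger_force: 30.0
time: 22.95
tool_pos: [599.3, 7.6, 204.1]
tcp_rot: [-3.135, 0.003, 0.504]
contact_force: [-0.2, -0.1, -1.9]
grip_width: 10.0
finger_force: 30.0
time: 23.58
tool_pos: [597.8, 11.8, 205.2]
tcp_rot: [-3.139, 0.007, -0.342]
contact_force: [0.1, -0.2, -1.3]
grip_width: 9.8
finger_force: 30.0
time: 24.2
tool_pos: [598.1, 11.6, 205.4]
tcp_rot: [3.14, 0.007, -1.011]
contact_force: [0.4, 0.1, -0.4]
grip_width: 9.8
finger_force: 30.0
time: 24.45
tool_pos: [598.7, 10.9, 206.4]
tcp_rot: [3.141, 0.006, -1.011]
contact_force: [0.6, -0.1, -0.8]
grip_width: 9.8
finger_force: 30.0
```

```bash
M="python3 -m crank"
$M '[[0.001,0.0008,0.02,0,0,0],[0,0,0.02,0,0,0],[0,0,0.01,0,0,0],[0,0,0.003,0,0,0],[0,0,0,0,0,0]]'
$M '[[0,0,0,0,0,0],[0,0,0,0,0,0],[0,0,0,0,0,0]]'
```

```text
time: 25.08
tool_pos: [598.9, 9.6, 154.1]
tcp_rot: [-3.141, 0.005, -1.013]
contact_force: [0.8, -0.7, -0.9]
grip_width: 9.7
finger_force: 30.0
time: 25.45
tool_pos: [598.7, 9.6, 154.0]
tcp_rot: [-3.141, 0.005, -1.013]
contact_force: [-0.2, 0.6, -0.4]
grip_width: 9.7
finger_force: 30.0
```

```bash
M="python3 -m crank"
$M '[[0,0,0.002,0,0,0],[0,0,0.0015,0,0,0],[0,0,0.001,0,0,0],[0,0,0.0005,0,0,0],[0,0,0,0,0,0]]'
$M '[[0,0,0,0,0,0]]'
```

```text
time: 26.08
tool_pos: [598.6, 9.6, 148.8]
tcp_rot: [-3.141, 0.005, -1.013]
contact_force: [-0.2, 1.0, 0.8]
grip_width: 9.5
finger_force: 30.0
time: 26.2
tool_pos: [598.6, 9.6, 148.8]
tcp_rot: [-3.141, 0.005, -1.013]
contact_force: [-0.4, -0.3, -0.2]
grip_width: 9.9
finger_force: 30.0
```

```bash
M="python3 -m crank"
$M '[[0,0,0.0003,0,0,0],[0,0,0,0,0,0]]'
$M '[[0,0,0,0,0,0],[0,0,0,0,0,0],[0,0,0,0,0,0],[0,0,0,0,0,0]]' 35
$M '[[0,0,-0.01,0,0,0],[0,0,-0.03,0,0,0],[0,0,-0.05,0,0,0],[0,0,-0.05,0,0,0],[0,0,0,0,0,0]]'
$M '[[0,0,0,0,0,0],[0,0,0,0,0,0]]'
python3 - <<'E'
from h import *
a=snap('wrist','w9')['color'];b=snap('side','s9')['color']
a=cv2.resize(a[120:260,160:380],(550,350),interpolation=cv2.INTER_CUBIC);b=cv2.resize(b[170:260,220:350],None,fx=2.72,fy=2.72,interpolation=cv2.INTER_CUBIC)
m=np.zeros((600,560,3),np.uint8);m[:350,:550]=a;m[350:350+b.shape[0],:b.shape[1]]=b
cv2.imwrite('pics/m9.png',m)
E
```

```text
time: 26.45
tool_pos: [598.8, 9.6, 148.7]
tcp_rot: [-3.141, 0.005, -1.013]
contact_force: [-0.2, -0.1, 3.2]
grip_width: 9.8
finger_force: 30.0
time: 26.95
tool_pos: [598.6, 9.7, 148.3]
tcp_rot: [-3.142, 0.005, -1.013]
contact_force: [0.1, 0.0, -0.5]
grip_width: 32.2
finger_force: 0.0
time: 27.58
tool_pos: [600.8, 8.9, 294.0]
tcp_rot: [-3.133, -0.001, -1.013]
contact_force: [0.2, 0.2, -0.1]
grip_width: 32.3
finger_force: 0.0
time: 27.82
tool_pos: [598.4, 9.1, 287.0]
tcp_rot: [3.139, 0.007, -1.013]
contact_force: [-0.2, 0.5, 0.1]
grip_width: 32.2
finger_force: 0.0
```

View pics/m9.png

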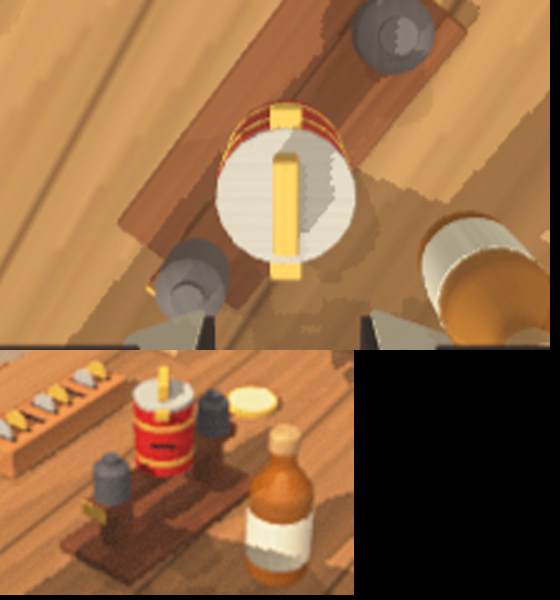

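The picture shows the cap flat and rim to rim on the tin: its centre is at about (286,195) in the crop, and its ears cover the tin's ears. Both weights are standing, so I'm handing in.

```bash
python3 -c "
from plant import bot
print(bot.close_job())"
```

```text
the job is handed in; nothing more can be done
None
```

The job is handed in at about 28 s of the 72 s: the weight stands on the green dot, the tin upright on the rail's middle, and the largest cap flat on it with its ears over the tin's; I saw nothing else disturbed, but no verdict was returned.

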